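Turn a keyed shaft between bench centres until its key faces up

TASK

Two small bench centres on the worktop each hold a keyed shaft. Turn the thick shaft on its centres, by the ball-ended tail of the carrier clamped on it, until its key faces straight up, then let go. Leave the slender shaft as it is.

Things in the scene. Friction and masses are not known exactly. Their poses are not given: they have to be found in the camera images.
- thick_shaft: Steel shaft to turn, 32 mm diameter, 80 long. Origin on its level axis at mid-length, 80 mm over the worktop; y along the axis, z out through its key (dark bar 9 x 48 mm, 3 proud). Key up: z up, x roughly away from the robot. At the start the key leans 40 to 85 degrees from up towards the robot. Turns with even friction (0.06 N m, 1.2 N at the tail), stays where left.
- thick_tail (a point): Centre of the ball, 18 mm across, at the end of the carrier's tail (a radial bar 10 mm thick): 52 mm from the shaft's axis, at (26, 26, 45) mm in the shaft's frame. Axes as the shaft. The tail stands 30 degrees from the key, towards shaft x: key up, it leans 30 degrees away from the robot. The ball can be pinched along the shaft's axis from above and swung. Carrier ring 48 mm across, 12 thick.
- bench_centres_a: Grey bench centres that hold the thick shaft, fixed to the worktop: base 54 x 136 x 12 mm, its origin under the middle, y along the shaft's axis, x roughly away from the robot, z up. Two posts 26 mm wide, inner faces 96 mm apart, tops 93 mm over the worktop; black knob 22 mm across on the outside of the +y post. It stands left or right of an equal one with the slender shaft.
- slender_tail (a point): The same point on the carrier tail of the slender shaft (16 mm diameter, 80 long, key 4 mm wide; ring 32 mm across, same tail, same distances), in the other bench centres; it must stay as it is. Axes as that shaft: y along its axis, z out through its key.

How it is judged:
By the outcome, as a careful person would: the job done as asked, in the order asked, and still so for the second after the job is handed in, with the robot touching nothing.
It also fails if it takes over 29 s, if anything falls off the work surface, if the arm or the gripper's body presses on something with over 40 N, if the wrist force passes 120 N, or if a joint passes its speed limit or range.

ROBOT

A 6-joint arm with a two-finger parallel gripper is mounted at the origin on a cart in front of the work surface, level with it; the furniture and walls round the work are solid. World frame = base frame: x ahead of the robot, y to its left, z up, the work surface at z = 0. Lengths are in mm, angles in rad, forces in N, time in s.
With the tool pointing down it reaches from about 275 to 975 mm from the base axis. Payload 8.4 kg.
Tool frame: the origin (TCP) lies at the very end of the fingers, on their centre line; the grasp point (between the pads) lies 19 mm behind it; z points along the fingers, y is the line along which they close (so a half turn about z gives the same grasp; the last joint's range is limited). The gripper opens to 92 mm and grips with 3 to 60 N. Pads are 20 mm wide; open, the fingers measure 128 mm over their backs; the gripper's body (75 mm by 189 mm) begins 69 mm behind the grasp point.
Start: joints at [-1.325, 0.353, 1.633, -0, 1.155, -0.002], TCP at [153.293, -605.912, 192.983] pointing down, gripper open.
Joint ranges: [-2.63, 2.63], [-0.92, 2.1], [0.06, 2.66], [-1.3, 4.44], [0, 2.69], [-3.02, 3.02]. Speed limits (rad/s): [2.22, 2.22, 2.79, 3.14, 3.14, 3.14].

INTERFACE

Orientations are given as [roll, pitch, yaw] about the fixed x, y, z axes, in that order (R = Rz(yaw) Ry(pitch) Rx(roll)).
In Python, from workcell import arm gives the robot as it stands.
- The arm moves only by the tool drive_tool, never from a script. Its argument "targets" is one flat list of numbers, 7 for each row, row after row: the closure, from 0 (fully open) to 1 (shut), then the shift along the tool's x, y, z as a fraction of full scale, then the turn, a rotation vector about the tool's x, y, z as a fraction of full scale. In form: [jaw, dx, dy, dz, rx, ry, rz, jaw, dx, dy, dz, rx, ry, rz, ...]. A call has 1 to 20 rows; each row shifts and turns the commanded pose from where the row before left it, along the tool's axes as they then stand; what a row does not reach is not made up. Full scale, the value 1, is 75 mm for a shift and 0.1 rad for a turn. A row lasts 1/8 s, in which the tool goes at most 62.5 mm and 10.7 degrees, less where a joint would pass 70% of its speed; a pose out of reach is approached as far as the arm can. A call with a number of a shift or a turn outside -1 to 1 is refused whole. A call with a gripper value outside its range is refused whole. The fingers move at their own pace and stop on an object; "force" is the grip in N (left out, the last holds). Time passes only in rows, so rows that do not move let the fingers close. It gives the time, the measured TCP pose, the force, the opening and the grip force at its end, in the units of the state.
- arm.state(): the state, without advancing time (a new reading comes with each control period).
- arm.grab_frame(name): name is "scene" or "top" or "wrist"; returns the picture (400x640x3 uint8, red, green, blue); there is no depth.
- arm.camera_info(name): a dict with "mtx" (3x3 intrinsics, pixels), "rvec" (rotation vector, rad) and "tvec" (3), from world to camera coordinates, as OpenCV has them; the wrist camera has in their place "tool_from_camera" (4x4, takes a point from camera to tool coordinates, whose origin is the TCP and whose axes are the flange's). Camera axes: x right, y down, z forward; pixel columns grow to the right and rows downward; lengths in mm; the calibration is good to about 2 mm. The wrist camera is an equidistant fisheye: a pixel r from the principal point sees the ray r / f radians off the axis. A picture is of the moment at which its call begins: read the wrist's pose just before it. camera_info takes no time and is no camera call.
- arm.job_done(): hands the job in; it is judged then, once.
The state is a dict: "clock": time; "joint_positions": joint angles; "qd": joint speeds; "effort": joint torques, N m; "eef_pos": TCP position; "orientation": TCP orientation; "wrist_force": force on the tool from outside, world axes, zero at the start; "moment": the same for the moment, N m; "finger_gap": opening from 0.0 (shut) to 1.0 (fully open); "grip_force": force on a finger pad.
Only numpy, scipy, OpenCV 4.12 (cv2) and the standard library are available. Lean on these libraries where they do the work, as an engineer would, in place of code of your own. Each camera call takes 0.05 s, during which the arm holds its last target. There are 200 camera calls.

## Working session

There is one attempt and no reset: what is moved stays moved. The work goes in short steps, Python scripts to look and compute and a tool call to move; the robot and the scene stay as the last step left them, time stands still between calls to the robot, and variables do not carry over. Pictures are saved under pics/ and viewed, at most 10 in all, crops included, and the job is handed in when it is done.

Besides the shell and the picture viewer there is one more tool, called after "Request:" by a JSON object that holds its "method" and its "body". drive_tool: Moves the arm, as the interface text tells. Shift numbers are shares of 75 mm and turn numbers shares of 0.1 rad, none past 1 either way. Its arguments: {"type":"object","properties":{"targets":{"type":"array"},"force":{"type":"number"}},"required":["targets"]}

```bash
mkdir -p pics; python3 - <<'E'
from workcell import arm
import cv2
for n in("scene","top"):
    cv2.imwrite(f"pics/{n}0.png",arm.grab_frame(n)[:,:,::-1])
    print(n,arm.camera_info(n))
s=arm.state();print(s["clock"],s["eef_pos"],s["orientation"])
E
```

```text
scene {'mtx': array([[427.38197432,   0.        , 313.91800067],
       [  0.        , 427.38197432, 197.17515984],
       [  0.        ,   0.        ,   1.        ]]), 'rvec': array([ 0.58040759, -2.42836299,  1.49716064]), 'tvec': array([433.9087398 , 253.10832903, 590.78014461])}
top {'mtx': array([[363.91143448,   0.        , 326.44074194],
       [  0.        , 363.91143448, 197.21707236],
       [  0.        ,   0.        ,   1.        ]]), 'rvec': array([ 2.20365412, -2.17096818,  0.08871446]), 'tvec': array([-122.93370918,  533.57039909,  925.69858353])}
0.1 [ 153.20537221 -605.45984671  192.36095224] [-3.14039669e+00 -1.02212378e-05  2.47848563e-01]
```

View pics/scene0.png

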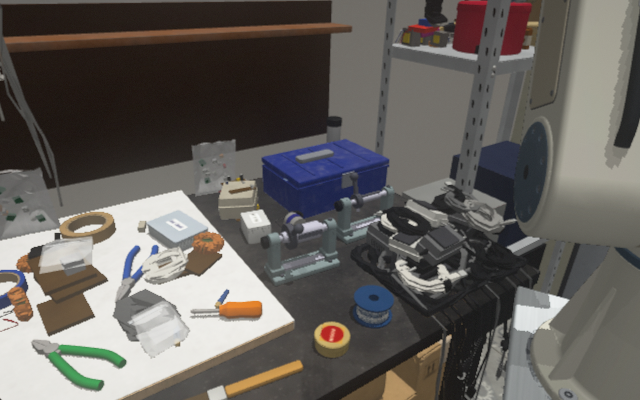

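View pics/top0.png

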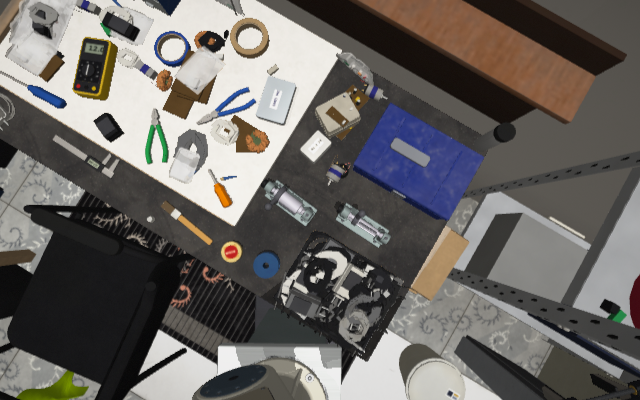

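The left centres at about (290,200) in the top view hold the thick shaft, and the right ones at about (362,223) hold the slender one. In the scene view they are at (300,243) and (365,213). Next I'll look at enlarged crops.

```bash
python3 - <<'E'
import cv2,numpy as np
a=cv2.imread("pics/scene0.png")[190:290,250:400]
b=cv2.imread("pics/top0.png")[165:255,250:400]
a=cv2.resize(a,None,fx=5,fy=5,interpolation=cv2.INTER_CUBIC);b=cv2.resize(b,None,fx=5,fy=5,interpolation=cv2.INTER_CUBIC)
cv2.imwrite("pics/sc.png",a);cv2.imwrite("pics/tc.png",b)
E
```

```text
(no output)
```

View pics/sc.png

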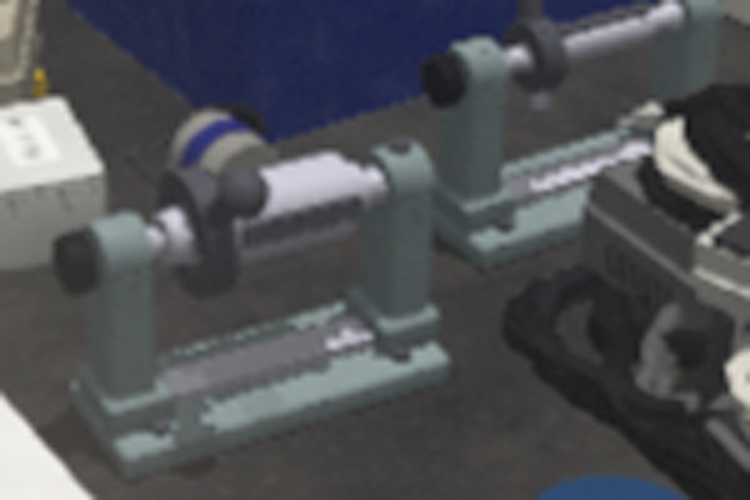

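View pics/tc.png

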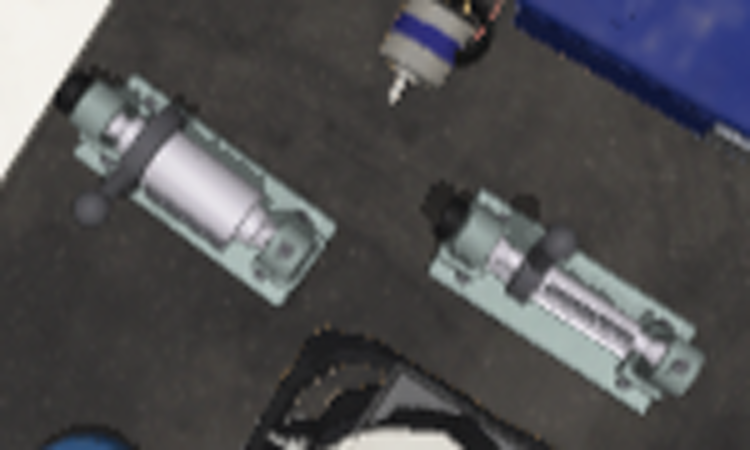

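```bash
cat > h.py <<'E'
import numpy as np,cv2
from scipy.optimize import least_squares
from workcell import arm
def fixed(n):
    c=arm.camera_info(n); return lambda P:cv2.projectPoints(np.float64(P).reshape(-1,1,3),c["rvec"],c["tvec"],c["mtx"],None)[0].reshape(-1,2)
def pts(p,L):  # p=x,y,yaw ; local points
    c,s=np.cos(p[2]),np.sin(p[2]); L=np.atleast_2d(L)
    return np.c_[p[0]+c*L[:,0]-s*L[:,1],p[1]+s*L[:,0]+c*L[:,1],L[:,2]]
def ball(p,lean): # lean of key towards robot(-x)
    a=np.pi/6-lean; return pts(p,[52*np.sin(a),26,80+52*np.cos(a)])
E
cat > fit.py <<'E'
from h import *
T=fixed("top");S=fixed("scene")
Lt=[[-27,68,12],[27,68,12],[27,-68,12],[-27,-68,12]]
It=np.array([[80,152],[135,78],[335,225],[280,303]])/5+[250,165]
Ls=[[-27,68,0],[-27,-68,0],[0,58,93],[0,-58,93]]
Is=np.array([[128,472],[447,375],[120,222],[400,150]])/5+[250,190]
bt=np.array([91,209])/5+[250,165];bs=np.array([242,190])/5+[250,190]
def f(p): return np.r_[(T(pts(p,Lt))-It).ravel(),(S(pts(p,Ls))-Is).ravel(),(T(ball(p,p[3]))-bt).ravel(),(S(ball(p,p[3]))-bs).ravel()]
best=min((least_squares(f,[550,-200,y,1.1],x_scale=[10,10,.1,.1],loss="soft_l1") for y in(-1,-.5,0,.5,1)),key=lambda r:r.cost)
print(best.cost,best.x,np.degrees(best.x[2:]));print(np.round(best.fun.reshape(-1,2),1))
p=best.x;print("ball",ball(p,p[3]),"goal",ball(p,0))
E
python3 fit.py
```

```text
6.755277467848728 [520.43605431 -23.04241019  -0.61847587   1.34779334] [-35.43605728  77.22287032]
[[-1.8  0.1]
 [-0.4 -1.6]
 [ 1.3 -0.3]
 [-0.   0.8]
 [-0.3  1.7]
 [ 1.1  0.5]
 [-1.1 -1.2]
 [ 0.3 -1.7]
 [ 0.3 -0.2]
 [ 0.5  0. ]]
ball [[504.41277889  20.27103913 115.31571538]] goal [[556.69453928 -16.9332149  125.033321  ]]
```

The fit puts the thick shaft at about (520,-23), yaw -35.4°, with the key leaning about 77°. The ball is near (504,20,115). I'll move above it and turn to line up with the shaft's axis.

Request:
{"method": "drive_tool", "body": {"targets": [0,0.47,-0.5,-0.03,0,0,0,0,0.47,-0.5,-0.03,0,0,0,0,0.47,-0.5,-0.03,0,0,0,0,0.47,-0.5,-0.03,0,0,0,0,0.47,-0.5,-0.03,0,0,0,0,0.47,-0.5,-0.03,0,0,0,0,0.47,-0.5,-0.03,0,0,0,0,0.47,-0.5,-0.03,0,0,0,0.3,0.47,-0.5,-0.03,0,0,0,0.3,0.47,-0.5,-0.03,0,0,0,0.5,0.47,-0.5,-0.03,0,0,0,0.5,0.47,-0.5,-0.03,0,0,0,0.5,0.47,-0.5,-0.03,0,0,0,0.5,0.47,-0.45,-0.03,0,0,0], "force": 15}}

```text
clock: 1.85
eef_pos: [504.2, 22.2, 224.4]
orientation: [3.142, 0.0, 0.248]
wrist_force: [0.7, 0.0, 0.3]
finger_gap: 0.502
grip_force: 0.0
```

Request:
{"method": "drive_tool", "body": {"targets": [0.5,0,0,0,0,0,1,0.5,0,0,0,0,0,1,0.5,0,0,0,0,0,1,0.5,0,0,0,0,0,1,0.5,0,0,0,0,0,1,0.5,0,0,0,0,0,1,0.5,0,0,0,0,0,1,0.5,0,0,0,0,0,1,0.5,0,0,0,0,0,0.66,0.5,0,0,0,0,0,0]}}

```text
clock: 3.1
eef_pos: [503.6, 20.5, 224.2]
orientation: [3.141, 0.0, -0.618]
wrist_force: [0.2, -0.7, 0.3]
finger_gap: 0.504
grip_force: 0.0
```

```bash
python3 - <<'E'
from workcell import arm
import cv2,json,numpy as np
s=arm.state();im=arm.grab_frame("wrist")
cv2.imwrite("pics/w1.png",im[:,:,::-1])
np.savez("w1.npz",p=s["eef_pos"],o=s["orientation"])
print({k:np.round(v,3) for k,v in s.items()});print(arm.camera_info("wrist"))
E
```

```text
{'clock': np.float64(3.1), 'joint_positions': array([0.038, 0.132, 1.851, 0.   , 1.159, 2.226]), 'qd': array([ 0.   ,  0.002, -0.003,  0.003, -0.   , -0.038]), 'effort': array([-9.0000e-03, -4.3510e+01, -3.3608e+01, -3.3000e-02, -6.5000e-02,
        5.7700e-01]), 'eef_pos': array([503.626,  20.457, 224.246]), 'orientation': array([ 3.141,  0.   , -0.618]), 'wrist_force': array([ 0.222, -0.651,  0.297]), 'moment': array([ 0.087,  0.032, -0.005]), 'grip_force': np.float64(0.0), 'finger_gap': np.float64(0.504)}
{'mtx': array([[309.70691629,   0.        , 318.23620472],
       [  0.        , 309.70691629, 200.43663741],
       [  0.        ,   0.        ,   1.        ]]), 'tool_from_camera': array([[ 4.93145925e-04, -9.69028905e-01, -2.46946833e-01,
         6.79194626e+01],
       [ 9.99999751e-01,  3.53260251e-04,  6.10764698e-04,
         2.84445342e-01],
       [-5.04612146e-04, -2.46947073e-01,  9.69028838e-01,
        -1.91708682e+02],
       [ 0.00000000e+00,  0.00000000e+00,  0.00000000e+00,
         1.00000000e+00]])}
```

View pics/w1.png

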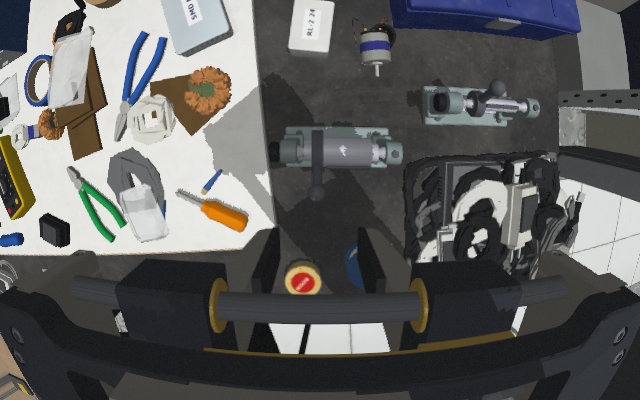

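The wrist picture shows the centres level across the picture, so the yaw is right. The ball is at about (317,193), between the fingers at (265-370, 260). I'll enlarge this to refine the fit.

```bash
python3 - <<'E'
import cv2
a=cv2.imread("pics/w1.png")[110:215,260:415]
cv2.imwrite("pics/w1c.png",cv2.resize(a,None,fx=5,fy=5,interpolation=cv2.INTER_CUBIC))
E
```

```text
(no output)
```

View pics/w1c.png

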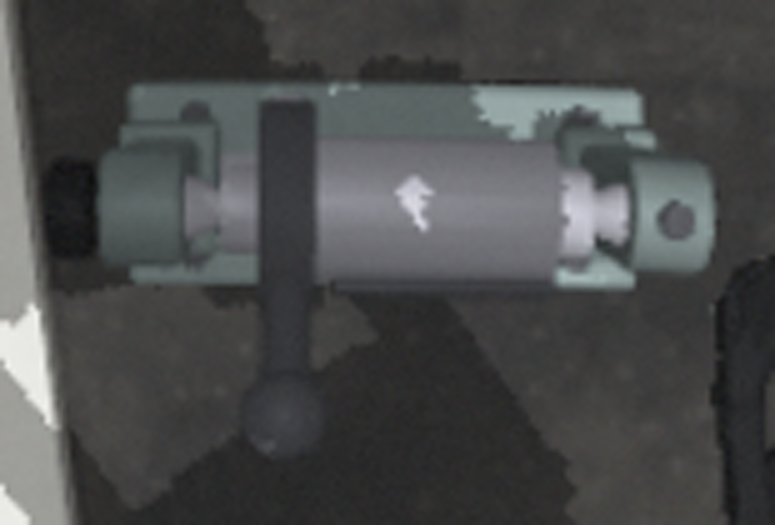

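```bash
cat >> h.py <<'E'
from scipy.spatial.transform import Rotation as R
def wrist(pos,ori):
    c=arm.camera_info("wrist");M=c["tool_from_camera"];K=c["mtx"];Rt=R.from_euler("xyz",ori).as_matrix()
    def f(P):
        q=((np.atleast_2d(P)-pos)@Rt-M[:3,3])@M[:3,:3]
        r=np.hypot(q[:,0],q[:,1]);t=np.arctan2(r,q[:,2])
        return K[0,0]*t[:,None]*q[:,:2]/r[:,None]+[K[0,2],K[1,2]]
    return f
E
cat >> fit.py <<'E'
d=np.load("w1.npz");W=wrist(d["p"],d["o"])
Lw=Lt; Iw=np.array([[133,283],[130,85],[640,92],[634,288]])/5+[260,110]
bw=np.array([285,415])/5+[260,110]
def fw(p): return np.r_[(W(pts(p,Lw))-Iw).ravel(),(W(ball(p,p[3]))-bw).ravel()]
for w in (0,.5):
    r=least_squares(lambda p:np.r_[fw(p),w*f(p)],best.x,x_scale=[10,10,.1,.1]);p=r.x
    print(w,r.cost,p,np.degrees(p[2:]));print(np.round(fw(p).reshape(-1,2),1).tolist())
    print("ball",ball(p,p[3]),"goal",ball(p,0))
E
python3 fit.py | tail -8
```

```text
[ 0.5  0. ]]
ball [[504.41277889  20.27103913 115.31571538]] goal [[556.69453928 -16.9332149  125.033321  ]]
0 2.597556370459918 [518.75170949 -21.62284395  -0.62188634   1.3383594 ] [-35.63146275  76.68234485]
[[-1.1, 0.7], [-0.9, -0.6], [1.0, -0.6], [0.8, 0.6], [0.1, 0.0]]
ball [[503.14841412  21.54992097 115.67421398]] goal [[555.03081878 -15.63734237 125.033321  ]]
0.5 5.56557671622044 [518.91976765 -21.73421217  -0.62166952   1.33823035] [-35.6190398   76.67495132]
[[-1.1, 0.6], [-0.9, -0.8], [1.0, -0.7], [0.8, 0.4], [0.1, -0.2]]
ball [[503.31085431  21.4324874  115.67909574]] goal [[555.19757831 -15.74084465 125.033321  ]]
```

Request:
{"method": "drive_tool", "body": {"targets": [0.5,-0.01,-0.01,0.5,0,0,0,0.5,0,0,0.5,0,0,0,0.5,0,0,0.5,0,0,0,0.5,0,0,0.18,0,0,0.03,0.5,0,0,0,0,0,0,0.9,0,0,0,0,0,0,0.9,0,0,0,0,0,0,0.9,0,0,0,0,0,0,0.9,0,0,0,0,0,0], "force": 12}}

```text
clock: 4.28
eef_pos: [504.4, 21.8, 99.0]
orientation: [-3.14, -0.001, -0.621]
wrist_force: [0.3, 2.0, 0.9]
finger_gap: 0.127
grip_force: 10.0
```

```bash
python3 - <<'E'
from workcell import arm
import cv2,numpy as np
s=arm.state();im=arm.grab_frame("wrist")
cv2.imwrite("pics/w2.png",im[:,:,::-1]);np.savez("w2.npz",p=s["eef_pos"],o=s["orientation"])
print({k:np.round(s[k],3) for k in("eef_pos","wrist_force","finger_gap","grip_force","moment")})
E
```

```text
{'eef_pos': array([504.411,  21.797,  99.041]), 'wrist_force': array([0.287, 1.968, 0.936]), 'finger_gap': np.float64(0.127), 'grip_force': np.float64(10.041), 'moment': array([ 0.416, -0.225,  0.055])}
```

View pics/w2.png

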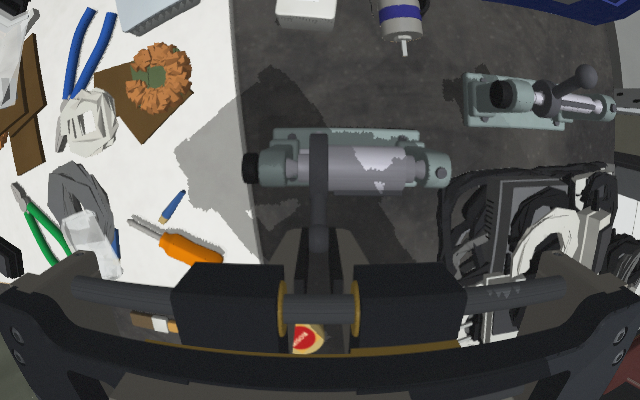

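The shaft's top and the ball at (318,240) lie between the fingers, but the opening of 11.7 mm is below the ball's 18 mm. I'll check where the ball really is.

```bash
python3 - <<'E'
from h import *
d=np.load("w2.npz");W=wrist(d["p"],d["o"])
p=[518.9,-21.7,-.6217]
T=d["p"];Rt=R.from_euler("xyz",d["o"]).as_matrix()
print("ball",W(ball(p,1.338)),"base",W(pts(p,[[-27,68,12],[27,68,12],[27,-68,12],[-27,-68,12]])).round(1).tolist())
print("lean variants",[W(ball(p,a)).round(1).tolist() for a in(1.2,1.28,1.4,1.5)])
print("tip pads",W(T+np.array([[10,6,0],[10,-6,0],[-10,6,0],[-10,-6,0],[0,0,-19]])@Rt.T).round(1).tolist())
a=cv2.imread("pics/w2.png")[115:275,230:450]
cv2.imwrite("pics/w2c.png",cv2.resize(a,None,fx=3.6,fy=3.6,interpolation=cv2.INTER_CUBIC))
E
```

```text
ball [[319.03476095 238.84417501]] base [[273.5, 186.6], [272.2, 128.0], [420.5, 130.2], [417.6, 187.2]]
lean variants [[[319.1, 233.5]], [[319.0, 236.8]], [[319.0, 240.6]], [[319.0, 242.8]]]
tip pads [[326.9, 214.0], [308.3, 214.0], [326.6, 242.7], [308.6, 242.7], [317.5, 239.2]]
```

View pics/w2c.png

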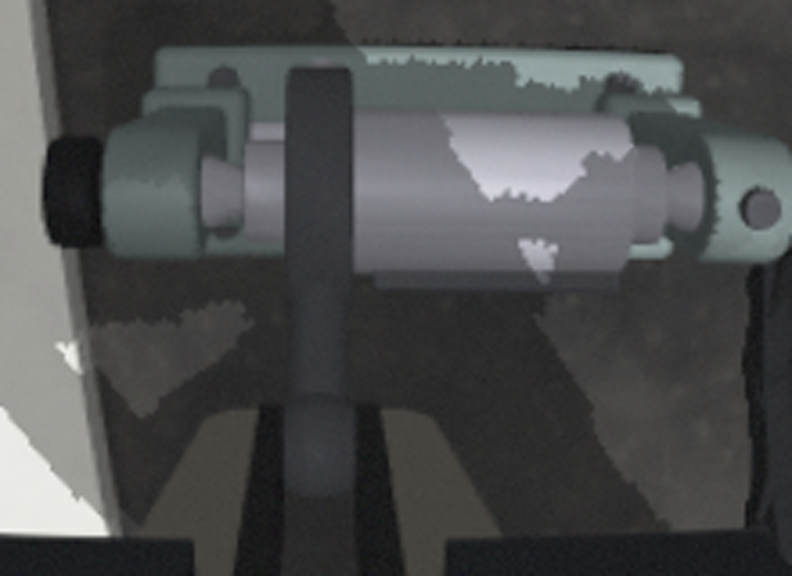

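The ball sits where the fit predicts, squarely between the soft pads, so the grip is good. I'll swing it along the arc.

Request:
{"method": "drive_tool", "body": {"targets": [0.9,0.068,0,-0.063,0,0,0,0.9,0.076,0,-0.054,0,0,0,0.9,0.083,0,-0.043,0,0,0,0.9,0.087,0,-0.031,0,0,0,0.9,0.091,0,-0.019,0,0,0,0.9,0.092,0,-0.007,0,0,0,0.9,0.093,0,0.005,0,0,0,0.9,0.091,0,0.017,0,0,0,0.9,0.087,0,0.029,0,0,0,0.9,0.084,0,0.041,0,0,0,0.9,0,0,0,0,0,0,0.9,0,0,0,0,0,0]}}

```text
clock: 5.82
eef_pos: [555.4, -15.6, 107.7]
orientation: [3.141, 0.0, -0.621]
wrist_force: [0.7, -0.4, -0.3]
finger_gap: 0.105
grip_force: 0.0
```

```bash
python3 - <<'E'
from h import *
s=arm.state();im=arm.grab_frame("wrist")
np.savez("w3.npz",p=s["eef_pos"],o=s["orientation"])
print({k:np.round(s[k],3) for k in("clock","eef_pos","orientation","wrist_force","finger_gap","grip_force","moment")})
W=wrist(s["eef_pos"],s["orientation"]);p=[518.9,-21.7,-.6217]
print("pred key ends",W(pts(p,[[0,24,99],[0,-24,99],[0,0,99],[0,-44,80]])).round(1).tolist(),"ball",W(ball(p,0)).round(1))
cv2.imwrite("pics/w3.png",im[:,:,::-1]);b=arm.grab_frame("top")[165:255,250:400,::-1]
a=im[150:310,210:430,::-1]
a=cv2.resize(a,(792,576),interpolation=cv2.INTER_CUBIC);cv2.imwrite("pics/w3c.png",a)
cv2.imwrite("pics/t3c.png",cv2.resize(b,None,fx=5,fy=5,interpolation=cv2.INTER_CUBIC))
E
```

```text
{'clock': np.float64(5.825), 'eef_pos': array([555.432, -15.643, 107.738]), 'orientation': array([ 3.141,  0.   , -0.621]), 'wrist_force': array([ 0.666, -0.391, -0.337]), 'finger_gap': np.float64(0.105), 'grip_force': np.float64(0.0), 'moment': array([ 0.039, -0.044,  0.038])}
pred key ends [[320.7, 259.1], [387.1, 258.1], [354.3, 258.8], [406.6, 247.3]] ball [[317.9 238.4]]
```

View pics/w3c.png

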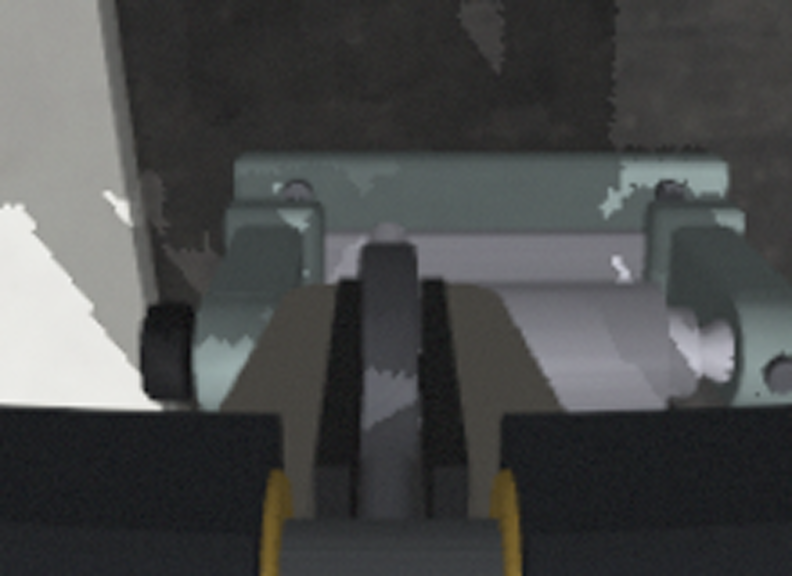

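The fingers came away from the ball: the gap is 0.105 with no grip force, and no key shows on top of the shaft. I'll back off upwards and look again with all the cameras in one composite.

Request:
{"method": "drive_tool", "body": {"targets": [0.5,0,0,0,0,0,0,0.5,0,0,0,0,0,0,0.5,0,0,-0.5,0,0,0,0.5,0,0,-0.5,0,0,0,0.5,-0.3,0,-0.5,0,0,0,0.5,-0.3,0,-0.1,0,0,0,0.5,-0.25,0,0,0,0,0,0.5,0,0,0,0,0,0,0.5,0,0,0,0,0,0]}}

```text
clock: 7.05
eef_pos: [503.6, 21.4, 226.9]
orientation: [3.141, 0.001, -0.621]
wrist_force: [0.3, -0.0, -0.3]
finger_gap: 0.498
grip_force: 0.0
```

```bash
python3 - <<'E'
from h import *
s=arm.state();im=arm.grab_frame("wrist")
np.savez("w4.npz",p=s["eef_pos"],o=s["orientation"])
print({k:np.round(s[k],3) for k in("clock","eef_pos","orientation","wrist_force","finger_gap")})
cv2.imwrite("pics/w4.png",im[:,:,::-1])
t=arm.grab_frame("top")[:,:,::-1];c=arm.grab_frame("scene")[:,:,::-1]
cv2.imwrite("pics/top4.png",t);cv2.imwrite("pics/scene4.png",c)
up=lambda a,k:cv2.resize(a,None,fx=k,fy=k,interpolation=cv2.INTER_CUBIC)
P=np.zeros((600,800,3),np.uint8)
a=up(im[105:220,260:420,::-1],5)[:400] if 0 else up(im[105:217,260:420,::-1],3.5); P[:a.shape[0],:a.shape[1]]=a   # 560x392
b=up(t[170:230,255:323],3.5); P[:b.shape[0],562:562+b.shape[1]]=b
d=up(c[205:290,255:345],2.4); P[396:396+d.shape[0],:d.shape[1]]=d[:204]
e=up(cv2.imread("pics/w2.png")[190:250,290:350],3.3); P[396:396+e.shape[0],230:230+e.shape[1]]=e
g=up(cv2.imread("pics/w3.png")[190:250,290:350],3.3); P[396:396+g.shape[0],440:440+g.shape[1]]=g
cv2.imwrite("pics/comp4.png",P)
E
```

```text
{'clock': np.float64(7.05), 'eef_pos': array([503.617,  21.357, 226.925]), 'orientation': array([ 3.141e+00,  1.000e-03, -6.210e-01]), 'wrist_force': array([ 0.314, -0.012, -0.276]), 'finger_gap': np.float64(0.498)}
```

View pics/comp4.png

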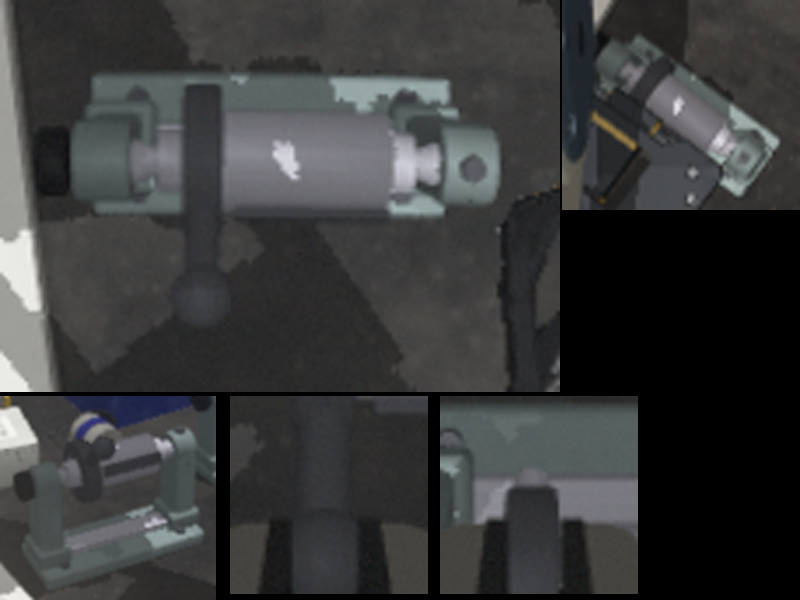

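The ball is back at about wrist pixel (317,190), almost where it was, so it slipped out early. In every wrist picture the finger ends look shorter than the stated TCP, so I'll check that along with the new lean.

```bash
python3 - <<'E'
from h import *
d=np.load("w1.npz");W=wrist(d["p"],d["o"]);Rt=R.from_euler("xyz",d["o"]).as_matrix()
for z in(0,-10,-20,-25,-30): print(z,W(d["p"]+np.array([[10,23,z],[10,-23,z]])@Rt.T).round(1).tolist())
a=cv2.cvtColor(cv2.imread("pics/w1.png"),cv2.COLOR_BGR2GRAY); 
for r in range(224,244,3): print(r,a[r,262:292:2].tolist(),a[r,350:392:3].tolist())
d=np.load("w4.npz");W=wrist(d["p"],d["o"]);S=fixed("scene");p=[518.9,-21.7,-.6217]
for n in("w1","w4"):
    d=np.load(n+".npz");W=wrist(d["p"],d["o"]);print(n,[(l,W(ball(p,np.radians(l))).round(1).tolist(),S(ball(p,np.radians(l))).round(1).tolist()) for l in(65,70,75,77,80,85)])
E
```

```text
0 [[353.0, 214.0], [282.2, 214.0]]
-10 [[354.8, 218.7], [280.4, 218.6]]
-20 [[356.7, 223.8], [278.4, 223.8]]
-25 [[357.7, 226.6], [277.4, 226.6]]
-30 [[358.8, 229.5], [276.2, 229.5]]
224 [233, 233, 233, 233, 233, 233, 153, 83, 59, 43, 46, 43, 42, 44, 43] [43, 45, 44, 43, 46, 47, 45, 46, 45, 46, 45, 51, 71, 73]
227 [233, 232, 219, 219, 220, 186, 107, 54, 41, 63, 49, 43, 42, 42, 43] [44, 42, 42, 31, 33, 43, 49, 49, 48, 49, 49, 51, 50, 70]
230 [67, 67, 66, 67, 64, 27, 29, 27, 32, 63, 67, 44, 41, 41, 43] [45, 43, 40, 25, 25, 31, 66, 68, 69, 63, 47, 49, 49, 51]
233 [68, 66, 68, 67, 40, 28, 25, 25, 28, 65, 63, 64, 54, 44, 42] [42, 41, 42, 26, 23, 26, 64, 68, 69, 67, 68, 52, 53, 49]
236 [70, 70, 67, 44, 23, 25, 23, 25, 29, 57, 64, 62, 64, 56, 44] [43, 44, 44, 22, 27, 26, 42, 69, 67, 69, 66, 63, 50, 52]
239 [67, 68, 67, 33, 28, 22, 24, 22, 24, 63, 65, 63, 64, 63, 60] [39, 42, 44, 26, 25, 25, 28, 67, 68, 67, 69, 67, 63, 53]
242 [67, 68, 35, 23, 24, 29, 28, 24, 23, 63, 65, 63, 60, 62, 61] [42, 35, 40, 25, 24, 25, 26, 58, 68, 67, 68, 70, 69, 61]
w1 [(65, [[317.1, 186.4]], [[297.1, 222.6]]), (70, [[317.1, 189.4]], [[298.0, 225.0]]), (75, [[317.1, 192.0]], [[298.9, 227.5]]), (77, [[317.1, 193.0]], [[299.2, 228.5]]), (80, [[317.1, 194.3]], [[299.7, 230.0]]), (85, [[317.1, 196.1]], [[300.4, 232.6]])]
w4 [(65, [[317.8, 185.2]], [[297.1, 222.6]]), (70, [[317.8, 188.3]], [[298.0, 225.0]]), (75, [[317.8, 190.9]], [[298.9, 227.5]]), (77, [[317.8, 191.8]], [[299.2, 228.5]]), (80, [[317.8, 193.1]], [[299.7, 230.0]]), (85, [[317.8, 195.0]], [[300.4, 232.6]])]
```

The finger ends sit about 25 mm behind the reported TCP. Both the pad edge pixels and the 11.7 mm chord on the ball agree on this, so the pads only caught the top of the ball. The lean is now about 73°. I'll grip again about 23 mm lower, and the gap should then read about 0.196.

Request:
{"method": "drive_tool", "body": {"targets": [0.5,0.027,0,0.55,0,0,0,0.5,0,0,0.55,0,0,0,0.5,0,0,0.55,0,0,0,0.5,0,0,0.335,0,0,0,0.5,0,0,0,0,0,0,1,0,0,0,0,0,0,1,0,0,0,0,0,0,1,0,0,0,0,0,0,1,0,0,0,0,0,0,1,0,0,0,0,0,0,1,0,0,0,0,0,0], "force": 20}}

```text
clock: 8.57
eef_pos: [506.0, 20.7, 79.4]
orientation: [-3.14, -0.0, -0.621]
wrist_force: [0.7, 5.6, 4.6]
finger_gap: 0.172
grip_force: 20.0
```

Request:
{"method": "drive_tool", "body": {"targets": [1,0,0,0,0,0,0,1,0.073,0,-0.058,0,0,0,1,0.08,0,-0.047,0,0,0,1,0,0,0,0,0,0]}}

```text
clock: 9.07
eef_pos: [515.4, 14.0, 87.3]
orientation: [-3.141, -0.0, -0.622]
wrist_force: [0.1, 6.5, 4.2]
finger_gap: 0.176
grip_force: 20.0
```

```bash
python3 - <<'E'
from h import *
s=arm.state();im=arm.grab_frame("wrist");cv2.imwrite("pics/w5.png",im[:,:,::-1]);np.savez("w5.npz",p=s["eef_pos"],o=s["orientation"])
c=arm.grab_frame("scene")[:,:,::-1];cv2.imwrite("pics/scene5.png",c)
print(np.round(s["eef_pos"],1),np.round(s["wrist_force"],1),s["finger_gap"],s["grip_force"])
g=cv2.cvtColor(np.ascontiguousarray(c),cv2.COLOR_BGR2GRAY)
for n in("scene0","scene4"): 
    o=cv2.cvtColor(cv2.imread(f"pics/{n}.png"),cv2.COLOR_BGR2GRAY); t=o[222:236,291:306]if n=="scene0" else o[219:233,290:305]
    for im2,m in((o,"self"),(g,"now")):
        r=cv2.matchTemplate(im2[200:245,270:335],t,cv2.TM_CCOEFF_NORMED);_,v,_,l=cv2.minMaxLoc(r);print(n,m,round(v,2),l[0]+270+7,l[1]+200+6.5)
p=[518.9,-21.7,-.6217];S=fixed("scene");print([(l,S(ball(p,np.radians(l)))[0].round(1).tolist()) for l in(73,65,60,55,50)])
E
```

```text
[515.4  14.   87.3] [0.1 6.5 4.2] 0.17624595806537793 20.000639855861664
scene0 self 1.0 298 228.5
scene0 now 0.64 277 213.5
scene4 self 1.0 297 225.5
scene4 now 0.77 323 237.5
[(73, [298.6, 226.5]), (65, [297.1, 222.6]), (60, [296.1, 220.4]), (55, [295.0, 218.2]), (50, [294.0, 216.3])]
```

The grip holds: gap steady at 0.176, 20 N, and the motion fits a 52 mm radius. Now the rest of the arc.

Request:
{"method": "drive_tool", "body": {"targets": [1,0.079,0,-0.036,0,0,0,1,0.083,0,-0.025,0,0,0,1,0.086,0,-0.014,0,0,0,1,0.087,0,-0.004,0,0,0,1,0.086,0,0.007,0,0,0,1,0.085,0,0.018,0,0,0,1,0.082,0,0.029,0,0,0,1,0.078,0,0.039,0,0,0,1,0,0,0,0,0,0,1,0,0,0,0,0,0]}}

```text
clock: 10.42
eef_pos: [556.7, -15.7, 86.4]
orientation: [-3.14, -0.002, -0.621]
wrist_force: [4.5, 0.9, 6.0]
finger_gap: 0.18
grip_force: 20.0
```

```bash
python3 - <<'E'
from h import *
s=arm.state();im=arm.grab_frame("wrist");cv2.imwrite("pics/w6.png",im[:,:,::-1]);np.savez("w6.npz",p=s["eef_pos"],o=s["orientation"])
for n in("scene","top"): cv2.imwrite(f"pics/{n}6.png",arm.grab_frame(n)[:,:,::-1])
print(np.round(s["eef_pos"],1),np.round(s["wrist_force"],1),s["finger_gap"],s["grip_force"])
# key across the shaft: grey profile perpendicular to the axis at y=-10 and -20
W=wrist(s["eef_pos"],s["orientation"]);p=[518.9,-21.7,-.6217]
g=cv2.cvtColor(im,cv2.COLOR_RGB2GRAY)
T=fixed("top");tg=cv2.cvtColor(cv2.imread("pics/top6.png"),cv2.COLOR_BGR2GRAY)
for y in(-10,-20):
  L=[[x,y,99 if abs(x)<6 else 92] for x in range(-16,17,2)]
  for f,q in((W,g),(T,tg)):
    u=f(pts(p,L)).astype(np.float32);print(y,u[8].round(),[int(v) for v in cv2.remap(q,u[:,0],u[:,1],1).ravel()])
E
```

```text
[556.7 -15.7  86.4] [4.5 0.9 6. ] 0.1804352022736713 20.000759661197662
-10 [374. 274.] [27, 29, 27, 29, 30, 29, 29, 28, 29, 25, 26, 103, 130, 125, 117, 109, 105]
-10 [291. 204.] [207, 207, 207, 207, 207, 204, 203, 197, 185, 160, 119, 97, 89, 89, 89, 88, 88]
-20 [389. 273.] [27, 31, 29, 28, 29, 27, 29, 31, 30, 32, 31, 121, 119, 116, 112, 108, 103]
-20 [294. 206.] [147, 106, 96, 88, 85, 87, 88, 88, 89, 88, 88, 88, 88, 88, 88, 88, 89]
```

Request:
{"method": "drive_tool", "body": {"targets": [0.6,0,0,0,0,0,0,0.6,0,0,0,0,0,0,0.6,0,0,0,0,0,0,0.6,0,0,-0.3,0,0,0,0.6,0,0,-0.5,0,0,0,0.6,0,0,-0.5,0,0,0,0.6,-0.5,0,-0.5,0,0,0,0.6,-0.5,0,0,0,0,0,0.6,-0.1,0,0,0,0,0,0.6,0,0,0,0,0,0,0.6,0,0,0,0,0,0]}}

```text
clock: 11.95
eef_pos: [489.0, 32.0, 220.5]
orientation: [3.141, 0.0, -0.621]
wrist_force: [0.4, 0.5, 0.0]
finger_gap: 0.401
grip_force: 0.0
```

```bash
cat > key.py <<'E'
from h import *
import sys
k=sys.argv[1]
s=arm.state();im=arm.grab_frame("wrist");cv2.imwrite(f"pics/w{k}.png",im[:,:,::-1])
print(s["clock"],np.round(s["eef_pos"],1),np.round(s["orientation"],3))
W=wrist(s["eef_pos"],s["orientation"]);p=[518.9,-21.7,-.6217]
S=fixed("scene");sc=arm.grab_frame("scene");cv2.imwrite(f"pics/scene{k}.png",sc[:,:,::-1])
for nm,f,q in(("wrist",W,im),("scene",S,sc)):
  g=cv2.cvtColor(q,cv2.COLOR_RGB2GRAY).astype(np.float32)
  # mean grey over y in the shaft's bare part, as function of angle on the cylinder r=17.5
  A=np.arange(-90,91,5);prof=[]
  for a in np.radians(A):
    u=f(pts(p,[[17.5*np.sin(a),y,80+17.5*np.cos(a)] for y in range(-20,11,3)])).astype(np.float32)
    prof.append(int(cv2.remap(g,u[:,0],u[:,1],1).mean()))
  print(nm,[f"{a}:{v}" for a,v in zip(A.tolist(),prof)])
  for l in(-8,-4,0,4,8): print(l,f(ball(p,np.radians(l))).round(1).tolist(),end=" ")
  u,v=f(ball(p,0))[0].round().astype(int);print(u,v);print(g[v-14:v+15:2,u-16:u+17:2].astype(int))
E
python3 key.py 7
```

```text
11.95 [489.   32.  220.5] [ 3.141  0.    -0.621]
wrist ['-90:110', '-85:110', '-80:111', '-75:112', '-70:111', '-65:108', '-60:100', '-55:90', '-50:93', '-45:97', '-40:99', '-35:100', '-30:102', '-25:106', '-20:112', '-15:72', '-10:68', '-5:73', '0:76', '5:80', '10:88', '15:155', '20:190', '25:182', '30:177', '35:169', '40:159', '45:150', '50:141', '55:129', '60:114', '65:104', '70:106', '75:109', '80:110', '85:110', '90:109']
-8 [[318.0, 102.2]] -4 [[318.0, 105.2]] 0 [[318.0, 108.4]] 4 [[318.0, 111.8]] 8 [[318.0, 115.3]] 318 108
[[ 71  68  70  66  67  69  73  72  69  72  71  69  64  65  67  67  66]
 [ 63  68  69  67  67  67  71  71  71  70  68  66  63  64  65  63  63]
 [ 64  57  49  61  66  68  74  69  67  68  65  66  66  68  67  63  63]
 [ 46  50  49  46  57  65  69  66  67  66  67  71  67  63  62  66  63]
 [ 43  45  45  45  45  59  62  72  73  69  62  63  69  66  65  63  61]
 [ 41  43  43  42  47  60  77  78  81  78  75  66  68  64  63  63  60]
 [ 41  43  44  44  54  57  78  87  88  85  80  76  63  64  64  61  61]
 [ 42  41  43  46  54  56  56  85  95  88  85  78  67  62  63  63  
[... 1335 characters left out ...]
 61  63  62  62  48  59  59  66  48  39  39  41  39  40  40]
 [ 62  62  63  62  59  58  59  59  57  53  60  40  40  39  41  38  41]
 [ 61  63  66  63  63  62  54  57  56  52  49  41  40  40  39  38  40]
 [ 63  62  62  61  61  60  50  53  52  51  48  42  42  41  38  38  39]
 [ 63  61  64  65  63  64  58  50  48  49  56  47  66  55  43  41  45]
 [ 63  64  64  61  63  60  60  55  54  54  63 133 153 136 107  36  33]
 [ 62  65  61  61  62  61  61  58  52  55  48 139  94  62  60  63  54]
 [127  65  64  63  63  61  60  61  50  55  51  66  60  85 136 148 144]
 [197  77  63  63  65  68  61  61  52  56  51  55  87 143 148 143 109]
 [222 149  64  66  58  63  63  63  57  53  52  59 126 138 121  88  89]]
```

```bash
cat > key2.py <<'E'
from h import *
import sys
s=arm.state();W=wrist(s["eef_pos"],s["orientation"]);p=[518.9,-21.7,-.6217]
g=cv2.cvtColor(cv2.imread(f"pics/w{sys.argv[1]}.png"),cv2.COLOR_BGR2GRAY).astype(np.float32)
X=np.arange(-22,22.1,.5)
for z in(99,80):
  P=[]
  for y in(-20,-10,0,10) if z==99 else (-34,-31,-28):
    u=W(pts(p,[[x,y,z] for x in X])).astype(np.float32);P.append(cv2.remap(g,u[:,0],u[:,1],cv2.INTER_CUBIC).ravel())
    d=np.diff(P[-1]);i=np.argsort(-abs(d))[:8];print(z,y,sorted((round(X[j]+.25,2),int(d[j])) for j in i))
  print([int(v) for v in P[1][::2]])
c=arm.camera_info("wrist")["tool_from_camera"];C=R.from_euler("xyz",s["orientation"]).as_matrix()@c[:3,3]+s["eef_pos"]
print("cam local x",np.cos(p[2])*(C[0]-p[0])+np.sin(p[2])*(C[1]-p[1]),C[2])
E
python3 key2.py 7
```

```text
99 -20 [(np.float64(-18.25), 24), (np.float64(-17.75), 25), (np.float64(-14.75), -20), (np.float64(-14.25), -19), (np.float64(-5.25), -24), (np.float64(-4.75), -27), (np.float64(3.75), 25), (np.float64(4.75), 22)]
99 -10 [(np.float64(-18.25), 13), (np.float64(-5.25), -22), (np.float64(-4.75), -24), (np.float64(2.75), 18), (np.float64(3.25), 24), (np.float64(3.75), 31), (np.float64(4.25), 26), (np.float64(4.75), 20)]
99 0 [(np.float64(-18.25), 14), (np.float64(-17.75), 14), (np.float64(-13.25), 19), (np.float64(-5.25), -18), (np.float64(3.75), 28), (np.float64(4.25), 36), (np.float64(4.75), 25), (np.float64(14.75), -14)]
99 10 [(np.float64(-5.25), -17), (np.float64(-4.75), -18), (np.float64(3.75), 27), (np.float64(4.25), 38), (np.float64(4.75), 28), (np.float64(5.25), 15), (np.float64(20.25), 18), (np.float64(20.75), 20)]
[58, 59, 57, 53, 76, 95, 102, 96, 83, 83, 88, 93, 97, 102, 105, 107, 118, 90, 57, 57, 58, 58, 60, 59, 58, 84, 140, 188, 193, 182, 179, 174, 167, 161, 151, 141, 129, 112, 96, 100, 99, 98, 103, 121, 134]
80 -34 [(np.float64(-20.25), 20), (np.float64(-19.75), 18), (np.float64(-19.25), 20), (np.float64(-5.75), -16), (np.float64(2.75), 18), (np.float64(18.75), 16), (np.float64(19.75), 19), (np.float64(20.25), 17)]
80 -31 [(np.float64(-20.25), 18), (np.float64(-19.75), 21), (np.float64(-19.25), 19), (np.float64(-5.75), -24), (np.float64(3.25), 18), (np.float64(3.75), 29), (np.float64(4.25), 28), (np.float64(18.75), 19)]
80 -28 [(np.float64(-20.25), 22), (np.float64(-19.75), 21), (np.float64(-16.25), -20), (np.float64(-6.25), -19), (np.float64(-5.75), -24), (np.float64(3.25), 31), (np.float64(3.75), 32), (np.float64(4.25), 24)]
[58, 65, 96, 137, 157, 157, 137, 107, 86, 90, 97, 99, 103, 106, 110, 112, 90, 50, 56, 57, 58, 56, 58, 68, 88, 107, 156, 193, 184, 178, 174, 169, 162, 153, 144, 138, 128, 108, 95, 94, 108, 141, 164, 160, 159]
cam local x 12.328440382257194 412.0529587719477
```

```bash
cat > axis.py <<'E'
from h import *
import sys
s=arm.state();W=wrist(s["eef_pos"],s["orientation"]);p=[518.9,-21.7,-.6217]
g=cv2.cvtColor(cv2.imread(f"pics/w{sys.argv[1]}.png"),cv2.COLOR_BGR2GRAY).astype(np.float32)
X=np.arange(-30,31,1)
for y in(74,60,56,26,-20,-56,-60):
    u=W(pts(p,[[x,y,80] for x in X])).astype(np.float32);v=cv2.remap(g,u[:,0],u[:,1],cv2.INTER_LINEAR).ravel()
    print(y,' '.join(f"{x}:{int(q)}" for x,q in zip(X,v)))
E
python3 axis.py 7
```

```text
74 -30:47 -29:47 -28:48 -27:49 -26:47 -25:46 -24:46 -23:47 -22:46 -21:45 -20:45 -19:46 -18:46 -17:47 -16:47 -15:46 -14:46 -13:47 -12:46 -11:34 -10:26 -9:25 -8:23 -7:23 -6:23 -5:25 -4:28 -3:27 -2:28 -1:32 0:33 1:31 2:32 3:31 4:27 5:26 6:26 7:25 8:23 9:22 10:22 11:26 12:44 13:45 14:44 15:46 16:47 17:49 18:50 19:51 20:50 21:48 22:46 23:45 24:46 25:46 26:45 27:48 28:47 29:47 30:47
60 -30:45 -29:45 -28:44 -27:45 -26:45 -25:43 -24:46 -23:47 -22:47 -21:47 -20:48 -19:68 -18:85 -17:91 -16:92 -15:91 -14:91 -13:89 -12:71 -11:67 -10:71 -9:74 -8:77 -7:78 -6:81 -5:84 -4:86 -3:89 -2:93 -1:96 0:98 1:100 2:100 3:98 4:94 5:92 6:89 7:86 8:83 9:83 10:83 11:80 12:78 13:80 14:87 15:89 16:82 17:71 18:77 19:82 20:86 21:91 22:89 23:77 24:58 25:47 26:44 27:42 28:43 29:44 30:43
56 -30:46 -29:44 -28:45 -27:46 -26:45 -25:45 -24:44 -23:47 -22:47 -21:47 -20:57 -19:74 -18:87 -17:93 -16:94 -15:95 -14:95 -13:90 -12:73 -11:69 -10:72 -9:74 -8:76 -7:79 -6:81 -5:84 -4:87 -3:90 -2:93 -1:95 0:98 1:101 2:101 3:99 4:97 5:95 6:91 7:87 8:85 9:84 10:81 11:79 12:78 13:82 14:88 15:91 16:86 17:88 18:98 19:100 20:100 21:100 22:98 2
[... 934 characters left out ...]
17:57 -16:57 -15:56 -14:57 -13:66 -12:84 -11:100 -10:111 -9:116 -8:122 -7:127 -6:131 -5:134 -4:134 -3:127 -2:114 -1:98 0:82 1:81 2:121 3:142 4:143 5:139 6:134 7:130 8:124 9:118 10:111 11:102 12:88 13:71 14:62 15:60 16:62 17:62 18:61 19:60 20:61 21:61 22:61 23:61 24:59 25:58 26:58 27:58 28:61 29:63 30:63
-60 -30:56 -29:58 -28:57 -27:56 -26:55 -25:54 -24:54 -23:54 -22:53 -21:54 -20:56 -19:57 -18:57 -17:57 -16:58 -15:57 -14:57 -13:68 -12:86 -11:102 -10:112 -9:118 -8:123 -7:126 -6:131 -5:121 -4:102 -3:95 -2:93 -1:93 0:93 1:93 2:95 3:85 4:114 5:131 6:131 7:127 8:122 9:117 10:109 11:99 12:85 13:66 14:57 15:57 16:59 17:63 18:67 19:67 20:63 21:59 22:60 23:58 24:56 25:56 26:55 27:57 28:60 29:63 30:64
```

```bash
python3 - <<'E'
import cv2,numpy as np
g=cv2.cvtColor(cv2.imread("pics/w7.png"),cv2.COLOR_BGR2GRAY).astype(int)
print("cols 304..334");
for v in range(95,127): print(v,*g[v,304:334])
E
```

```text
cols 304..334
95 68 69 68 69 66 68 67 66 68 69 70 71 73 70 70 69 72 71 71 68 67 65 64 61 64 63 64 65 65 65
96 68 68 69 70 67 67 67 67 67 71 71 72 71 71 71 70 70 69 68 66 66 65 63 62 64 65 65 63 63 63
97 66 64 62 69 68 66 67 67 69 71 71 72 71 70 70 69 68 68 66 67 66 68 63 65 66 66 66 66 64 61
98 57 47 49 62 61 67 66 69 68 69 74 75 69 69 67 67 68 64 65 67 66 67 66 67 68 68 67 66 63 62
99 50 46 47 45 42 56 65 68 68 71 75 74 71 67 67 66 67 65 65 66 68 69 71 65 65 65 67 66 65 62
100 50 50 49 45 46 46 57 69 65 67 69 68 66 67 67 67 66 67 67 68 71 69 67 64 63 61 62 65 66 63
101 42 45 49 45 48 47 46 54 63 63 57 59 61 64 63 61 58 63 66 67 70 69 71 67 62 65 62 64 62 62
102 45 43 45 48 45 43 45 54 59 57 62 70 72 74 73 71 69 67 62 61 63 68 69 65 66 66 65 63 63 61
103 41 46 46 44 42 42 44 51 61 68 72 76 76 76 76 77 75 73 69 63 60 54 65 65 64 64 63 62 63 58
104 43 42 43 42 42 44 47 51 60 74 77 78 78 79 81 80 78 78 75 71 66 66 68 64 64 64 63 64 63 61
105 44 42 45 43 42 47 51 54 57 64 77 83 83 83 84 84 82 79 78 75 72 68 61 65 63 63 61 63 61 59
106 43 41 44 39 44 49 54 58 57 58 78 83 87 87 88 87 85 84
[... 1353 characters left out ...]
43 43 41 39 41 43 40 41 41 52 65 85 105 104 105 104 105 105 102 101 102
121 89 101 99 98 99 97 98 87 66 42 42 42 42 45 44 44 45 42 46 73 107 135 134 134 134 133 134 133 133 131
122 84 94 99 98 97 99 96 89 67 45 40 42 44 43 44 43 40 42 45 77 116 148 146 148 149 147 146 147 146 145
123 83 93 99 99 97 99 98 87 69 45 41 42 43 47 43 44 42 43 45 75 119 156 154 154 155 153 153 153 154 151
124 82 94 96 99 99 99 98 87 64 43 40 40 43 45 43 44 43 42 43 69 117 161 161 161 160 160 162 161 159 161
125 80 93 99 99 99 98 98 85 64 46 43 44 42 43 45 41 45 41 47 66 119 169 167 169 169 169 169 167 168 170
126 85 97 105 103 102 100 98 86 68 53 41 43 43 43 41 44 44 44 52 67 113 163 176 176 176 176 176 176 176 176
```

The ball (top edge at row 100.8, centre about 110.3) and the key edges both say about 2° of lean remains. I'll grip again, nudge it about 1.8 mm and release.

Request:
{"method": "drive_tool", "body": {"targets": [0.6,0.1,0,0,0,0,0,0.6,0.5,0,0,0,0,0,0.6,0.5,0,0.5,0,0,0,0.6,0,0,0.5,0,0,0,0.6,0,0,0.5,0,0,0,0.6,0,0,0.3,0,0,0,0.6,0,0,0,0,0,0,1,0,0,0,0,0,0,1,0,0,0,0,0,0,1,0,0,0,0,0,0,1,0,0,0,0,0,0,1,0,0,0,0,0,0], "force": 20}}

```text
clock: 13.55
eef_pos: [556.7, -15.6, 86.8]
orientation: [-3.14, -0.002, -0.621]
wrist_force: [1.8, 0.0, 5.7]
finger_gap: 0.175
grip_force: 20.0
```

Request:
{"method": "drive_tool", "body": {"targets": [1,0.012,0,0.007,0,0,0,1,0.012,0,0.006,0,0,0,1,0,0,0,0,0,0,1,0,0,0,0,0,0]}}

```text
clock: 14.05
eef_pos: [558.2, -16.7, 85.8]
orientation: [-3.14, -0.002, -0.621]
wrist_force: [3.3, -1.2, 5.2]
finger_gap: 0.179
grip_force: 20.0
```

Request:
{"method": "drive_tool", "body": {"targets": [0.6,0,0,0,0,0,0,0.6,0,0,0,0,0,0,0.6,0,0,0,0,0,0,0.6,0,0,-0.3,0,0,0,0.6,0,0,-0.5,0,0,0,0.6,0,0,-0.5,0,0,0,0.6,-0.5,0,-0.5,0,0,0,0.6,-0.5,0,0,0,0,0,0.6,-0.1,0,0,0,0,0,0.6,0,0,0,0,0,0,0.6,0,0,0,0,0,0]}}

```text
clock: 15.42
eef_pos: [490.5, 31.0, 219.5]
orientation: [3.141, 0.0, -0.621]
wrist_force: [-0.2, -1.2, 0.4]
finger_gap: 0.4
grip_force: 0.0
```

```bash
python3 key.py 8 | grep -E "^[0-9]|\]\] -4" | head -3; python3 key2.py 8 | grep "^99"|sed 's/np.float64//g'; python3 axis.py 8 | grep -E "^(74|-60)"; python3 - <<'E'
import cv2
g=cv2.cvtColor(cv2.imread("pics/w8.png"),cv2.COLOR_BGR2GRAY).astype(int)
for v in range(95,118): print(v,*g[v,304:334])
E
```

```text
15.425 [490.5  31.  219.5] [ 3.141  0.    -0.621]
-8 [[318.1, 104.1]] -4 [[318.1, 107.1]] 0 [[318.1, 110.3]] 4 [[318.1, 113.7]] 8 [[318.1, 117.3]] 318 110
-8 [[282.1, 207.9]] -4 [[282.7, 207.6]] 0 [[283.4, 207.4]] 4 [[284.2, 207.3]] 8 [[284.9, 207.4]] 283 207
99 -20 [((-17.75), 27), ((-17.25), 26), ((-16.75), 23), ((-14.75), -19), ((-4.25), -19), ((4.75), 30), ((5.25), 36), ((5.75), 27)]
99 -10 [((-17.75), 12), ((-17.25), 12), ((-4.75), -13), ((-4.25), -21), ((-3.75), -15), ((4.25), 21), ((4.75), 42), ((5.25), 43)]
99 0 [((-17.75), 18), ((-17.25), 18), ((-4.25), -20), ((5.25), 25), ((5.75), 21), ((6.25), 21), ((20.75), 22), ((21.25), 22)]
99 10 [((-17.25), 14), ((-4.75), -15), ((-4.25), -18), ((4.25), 30), ((4.75), 33), ((5.25), 31), ((20.75), 20), ((21.25), 19)]
74 -30:45 -29:47 -28:47 -27:48 -26:48 -25:47 -24:47 -23:46 -22:45 -21:44 -20:44 -19:45 -18:45 -17:46 -16:46 -15:46 -14:46 -13:46 -12:46 -11:43 -10:24 -9:22 -8:20 -7:24 -6:21 -5:22 -4:25 -3:28 -2:30 -1:31 0:33 1:30 2:29 3:31 4:30 5:25 6:25 7:25 8:21 9:21 10:24 11:31 12:41 13:45 14:43 15:44 16:45 17:48 18:52 19:51 20:50 21:46 
[... 1946 characters left out ...]
 63
111 43 41 42 39 45 52 55 57 58 54 54 56 58 60 69 89 92 87 86 81 80 75 68 60 65 67 66 64 62 64
112 40 41 41 41 45 50 54 55 55 54 54 56 57 57 55 62 86 85 81 79 78 73 67 62 63 62 64 65 64 64
113 62 63 62 64 50 49 54 53 54 52 54 54 54 54 53 61 84 83 82 80 75 70 63 61 62 62 61 62 61 62
114 85 84 85 85 84 59 51 54 53 48 52 52 54 54 54 54 62 76 78 75 71 69 73 117 122 120 121 119 121 120
115 99 97 98 98 98 72 53 50 51 51 46 52 51 52 51 51 52 61 70 71 69 76 119 148 153 153 153 153 152 152
116 100 100 101 102 101 91 73 56 47 50 46 49 49 50 49 51 50 51 63 66 64 80 116 133 133 134 136 135 136 135
117 99 101 102 100 100 101 90 75 58 47 47 46 49 46 49 49 48 47 53 58 69 91 100 100 101 100 100 98 101 99
```

The ball's centre is at row 110.2 (predicted 110.3 for key up), and the key is centred on the axis to within 0.1 mm. The gripper is clear, so I'm handing in.

```bash
python3 -c "
from workcell import arm
print(arm.job_done())"
```

```text
the job is handed in; nothing more can be done
None
```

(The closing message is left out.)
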